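# Turn the tea tin lid up and set it in its stand

### The job

The yellow tea tin has been left upside down, on its crimson lid. Without picking it up off the rubber mat, tip it over its edges a quarter turn at a time, letting it come to rest on its side in between, until the lid is on top; then set it gently down, lid up, fully home in the pocket of the crimson wooden stand. Leave the coffee pot, the glass jar and the dispenser where they stand.

Things in the scene. Friction and masses are not known exactly. Their poses are not given: they have to be found in the camera images.
- tin: Closed yellow steel tea tin, a plain box 66 mm (its x) by 56 mm (y) by 56 mm (z), about 0.35 kg; origin at its centre. Its lid is its -z side: it starts lid down (z up) and must end with z pointing down. Pushed high on a side face, forward and up along the arc of the turn, it tips over its far bottom edge on the rubber mat (a level push may slide it); past 45 degrees it falls on to the next face.
- lid (a point): Centre of the outer face of the tin's crimson lid, 28 mm from the tin's centre along its -z; axes as the tin's. The lid is a flush crimson band 12 mm deep with a cream disc 38 mm across and a yellow dot; the face opposite carries a bare steel plate.
- mat: Fixed dark ribbed rubber mat under tin and stand, 280 mm (x) by 860 mm (y), 4 mm thick: the tin rests on its top, 4 mm above the tiles (tiles at height 0); origin at the centre of its underside. High friction.
- stand: Fixed wooden stand, crimson rim and cream pocket floor, 101 mm (its x) by 91 mm (its y) by 20 mm high, standing on the mat; origin at the centre of its underside, z up. It has one rectangular pocket, open at the top, 73 mm along x by 63 mm along y and 14 mm deep, so the tin goes in with its long side along the stand's x (either way round), 3.5 mm to spare on each side.
- pocket (a point): Centre of the pocket's floor, 6 mm above the mat (10 mm above the tiles); axes as the stand's. A tin that is home has its origin 28 mm above this point.
- coffee_pot: Bystander: loose brown clay coffee pot, 134 mm high, 94 mm across, with a handle to its +y and a spout to its -y (150 mm overall); origin at the centre of its underside.
- jar: Bystander: loose closed glass jar with a steel twist cap, 115 mm high, 74 mm across; origin at the centre of its underside.
- dispenser: Bystander: loose white plastic push dispenser with a crimson pump head, 148 mm high, 66 mm across, nozzle to its -x; origin at the centre of its underside.
There are look-alikes about, which are no part of the job. What is meant by the tin is not turquoise, and is the larger of those in its own colour.

How it is judged:
By the outcome, as a careful person would: the job done as asked, in the order asked, and still so for the second after the job is handed in, with the robot touching nothing.
It also fails if it takes over 67 s, if anything falls off the work surface, if the arm or the gripper's body presses on something with over 40 N, if the wrist force passes 120 N, or if a joint passes its speed limit or range.

### The arm

A 6-joint arm with a two-finger parallel gripper is mounted at the origin on the work surface. World frame = base frame: x ahead of the robot, y to its left, z up, the work surface at z = 0. Lengths are in m, angles in rad, forces in N, time in s.
With the tool pointing down it reaches from about 0.35 to 0.975 m from the base axis. Payload 7.1 kg.
Tool frame: the origin (TCP) lies between the finger pads; the fingertips stand 11 mm ahead of it and the grasp point (between the pads) lies 8 mm behind it; z points along the fingers, y is the line along which they close (so a half turn about z gives the same grasp; the last joint's range is limited). The gripper opens to 88 mm and grips with 3 to 60 N. Pads are 20 mm wide; open, the fingers measure 115 mm over their backs; the gripper's body (75 mm by 178 mm) begins 61 mm behind the grasp point.
Start: joints at [1.191, 0.423, 1.63, -0, 1.089, -0.019], TCP at [0.221, 0.585, 0.234] pointing down, gripper open.
Joint ranges: [-3, 3], [-0.9, 2.11], [0.09, 2.58], [-1.31, 4.45], [0.11, 2.69], [-2.54, 2.54]. Speed limits (rad/s): [2.39, 2.39, 3.01, 3.14, 3.14, 3.14].

### API

Orientations are given as a rotation vector (axis times angle).
In Python, from plant import r gives the robot as it stands.
- The arm moves only by the tool play_rows, never from a script. Its argument "motion" is a list of rows, each a list of 5 numbers: the opening, from -1 (shut) to 1 (fully open), then the shift along the tool's x, y, z in m, then the turn about the tool's z in degrees. In form: [[fingers, tx, ty, tz, turn], ...]. A call has 1 to 10 rows; each row shifts and turns the commanded pose from where the row before left it, along the tool's axes as they then stand; what a row does not reach is not made up. A row lasts 1/12 s, in which the tool goes at most 41.7 mm and 7.16 degrees, less where a joint would pass 70% of its speed; a pose out of reach is approached as far as the arm can. A call is refused whole if a number of a shift passes 0.0417 or a number of a turn 7.16, either way. A call with a gripper value outside its range is refused whole. The fingers move at their own pace and stop on an object; "newtons" is the grip in N (left out, the last holds). Time passes only in rows, so rows that do not move let the fingers close. It gives the time, the measured TCP pose, the force, the opening and the grip force at its end, in the units of the state.
- r.read_state(): the state, without advancing time (a new reading comes with each control period).
- r.read_camera(name): name is "scene" or "top" or "wrist"; returns the picture (400x640x3 uint8, blue, green, red); there is no depth.
- r.camera_params(name): a dict with "fovy" (degrees; the focal length in pixels is half the picture's height over the tangent of half this angle, whatever the lens; pixels are square), "cx", "cy" (the principal point, pixels), "R" (3x3) and "t" (3): a world point X has camera coordinates R X + t; the wrist camera has in their place "T_tool_cam" (4x4, takes a point from camera to tool coordinates, whose origin is the TCP and whose axes are the flange's). Camera axes: x right, y down, z forward; pixel columns grow to the right and rows downward; lengths in m; the calibration is good to about 2 mm. A picture is of the moment at which its call begins: read the wrist's pose just before it. camera_params takes no time and is no camera call.
- r.close_job(): hands the job in; it is judged then, once.
The state is a dict: "time_s": time; "joints": joint angles; "joint_vel": joint speeds; "effort": joint torques, N m; "eef_pos": TCP position; "ee_rot": TCP orientation; "ft_force": force on the tool from outside, world axes, zero at the start; "ft_torque": the same for the moment, N m; "gripper_width": finger opening in m; "grip_force": force on a finger pad.
Only numpy, scipy, OpenCV 4.12 (cv2) and the standard library are available. Lean on these libraries where they do the work, as an engineer would, in place of code of your own. Each camera call takes 0.05 s, during which the arm holds its last target. There are 200 camera calls.

## Working session

There is one attempt and no reset: what is moved stays moved. The work goes in short steps, Python scripts to look and compute and a tool call to move; the robot and the scene stay as the last step left them, time stands still between calls to the robot, and variables do not carry over. Pictures are saved under pics/ and viewed, at most 10 in all, crops included, and the job is handed in when it is done.

Besides the shell and the picture viewer there is one more tool, called by a JSON object that holds its "op" and its "data". play_rows: Moves the arm, as the interface text tells. Its arguments: {"type":"object","properties":{"motion":{"type":"array","items":{"type":"array","items":{"type":"number"}}},"newtons":{"type":"number"}},"required":["motion"]}

```bash
mkdir -p pics; ls; python3 - <<'E'
from plant import r
import cv2
s=r.read_state();print({k:(v if not hasattr(v,'__len__') else [round(float(x),3) for x in v]) for k,v in s.items()})
for n in("scene","top","wrist"):
    cv2.imwrite(f"pics/{n}0.png",r.read_camera(n));print(n,r.camera_params(n))
E
```

```text
pics
{'time_s': 0.0, 'joints': [1.191, 0.424, 1.631, 0.0, 1.089, -0.019], 'joint_vel': [0.001, -0.0, 0.0, -0.001, 0.001, 0.001], 'effort': [0.0, -54.46, -27.367, 0.064, 0.022, -0.0], 'eef_pos': [0.22, 0.584, 0.233], 'ee_rot': [-0.564, -3.09, 0.002], 'ft_force': [-0.545, -0.547, 0.316], 'ft_torque': [-0.073, -0.01, -0.008], 'grip_force': 0.0, 'gripper_width': 0.0875035606385168}
scene {'fovy': 54.20767587623194, 'cx': 321.57271468294704, 'cy': 195.83709506264566, 'R': array([[ 0.62173428,  0.78321788,  0.00402947],
       [ 0.4821472 , -0.37867375, -0.79002548],
       [-0.61723623,  0.49312872, -0.61306076]]), 't': array([-0.36894863, -0.14867198,  1.37306658])}
top {'fovy': 57.158778898312704, 'cx': 325.31440152072366, 'cy': 194.9935281343508, 'R': array([[-0.01748559, -0.99984604,  0.00146786],
       [-0.99104965,  0.0171374 , -0.13238921],
       [ 0.13234367, -0.00376962, -0.99119672]]), 't': array([0.09844019, 0.52391095, 1.0127228 ])}
wrist {'fovy': 62.52289567002151, 'cx': 318.502691632466, 'cy': 204.16829843594053, 'T_tool_cam': array([[ 7.94336002e-07, -9.55056601e-01, -2.96423496e-01,
         8.17520928e-02],
       [ 9.99999885e-01, -1.41143282e-04,  4.57433910e-04,
         6.02668863e-05],
       [-4.78713461e-04, -2.96423462e-01,  9.55056491e-01,
        -1.50530186e-01],
       [ 0.00000000e+00,  0.00000000e+00,  0.00000000e+00,
         1.00000000e+00]])}
```

View pics/scene0.png

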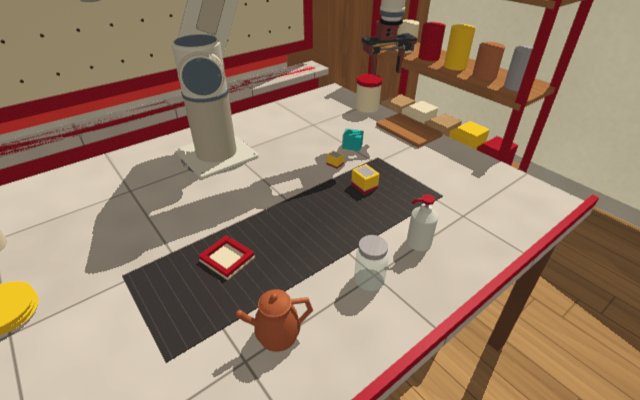

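View pics/top0.png

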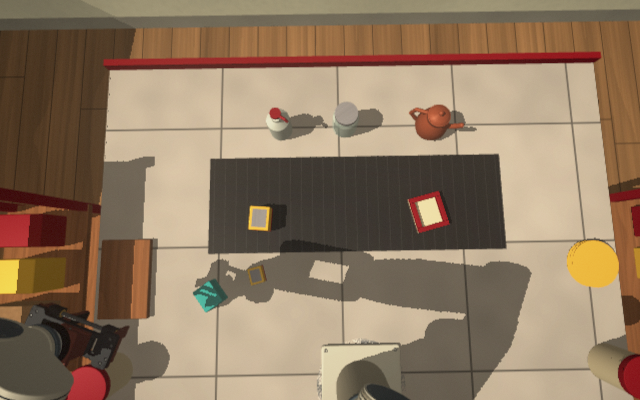

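```bash
cat > h.py <<'E'
import numpy as np, cv2
from scipy.spatial.transform import Rotation as Rn
from plant import r
def cam(name, st=None):
    p=r.camera_params(name)
    if name=="wrist":
        T=np.eye(4);T[:3,:3]=Rn.from_rotvec(st["ee_rot"]).as_matrix();T[:3,3]=st["eef_pos"]
        Tc=T@p["T_tool_cam"]; R=Tc[:3,:3].T; t=-R@Tc[:3,3]
    else: R,t=p["R"],p["t"]
    return dict(f=200/np.tan(np.radians(p["fovy"])/2),cx=p["cx"],cy=p["cy"],R=R,t=t)
def cast(c,uv,z):
    uv=np.atleast_2d(uv).astype(float)
    d=np.c_[(uv[:,0]-c["cx"])/c["f"],(uv[:,1]-c["cy"])/c["f"],np.ones(len(uv))]@c["R"]
    o=-c["R"].T@c["t"]; return o+d*((z-o[2])/d[:,2])[:,None]
def proj(c,X):
    q=np.atleast_2d(X)@c["R"].T+c["t"]; return q[:,:2]/q[:,2:]*c["f"]+[c["cx"],c["cy"]]
def rect(pts):  # plane points (m) -> centre, sides (mm), angle of the long side (deg, mod 180)
    (x,y),(a,b),g=cv2.minAreaRect((pts[:,:2]*1000).astype(np.float32))
    if a<b: a,b,g=b,a,g+90
    return [round(v,1) for v in (x,y,a,b,(g+90)%180-90)]
def blobs(mask,amin=60):
    cs,_=cv2.findContours(mask.astype(np.uint8),cv2.RETR_EXTERNAL,cv2.CHAIN_APPROX_NONE)
    return [k[:,0] for k in cs if cv2.contourArea(k)>amin]
def hsv(im): return cv2.split(cv2.cvtColor(im,cv2.COLOR_BGR2HSV))
E
python3 - <<'E'
from h import *
im=cv2.imread("pics/top0.png");c=cam("top");h,s,v=hsv(im)
red=((h<6)|(h>172))&(s>150)&(v>70); yel=(h>18)&(h<32)&(s>120)&(v>90)
for n,m,z in(("red",red,.024),("yel",yel,.060)):
    for k in blobs(m):
        print(n,k.mean(0).round(),cv2.contourArea(k),rect(cast(c,k,z)))
for nm,uv in(("disp",(275,113)),("jar",(346,112)),("pot",(437,112))): print(nm,cast(c,uv,.12).round(3))
crop=np.hstack([cv2.resize(im[180:320,180:320],(560,560),interpolation=cv2.INTER_CUBIC)]);cv2.imwrite("pics/crop1.png",crop)
im=cv2.imread("pics/scene0.png")
E
```

```text
red [ 86. 385.] 1012.5 [29.7, 740.9, 105.2, 86.6, 89.0]
red [631. 376.] 667.5 [19.1, -722.9, 108.9, 56.7, -7.5]
red [ 21. 230.] 1291.0 [440.4, 958.0, 125.3, 93.4, 89.0]
red [636. 220.] 181.5 [439.0, -795.0, 84.7, 22.9, -7.5]
red [429. 211.] 1078.0 [474.7, -205.7, 101.8, 92.7, 14.7]
red [625. 195.] 242.0 [511.0, -774.7, 91.3, 27.3, -81.6]
red [278. 115.] 88.5 [765.3, 227.9, 54.6, 29.2, 34.6]
red [349.  60.] 4384.0 [937.6, 0.6, 1509.4, 32.9, 90.0]
yel [256. 275.] 215.5 [307.5, 281.3, 43.8, 40.9, 15.5]
yel [ 31. 275.] 2036.0 [317.4, 886.8, 176.7, 91.0, -88.9]
yel [637. 262.] 94.0 [323.1, -753.8, 78.5, 13.6, -7.5]
yel [592. 263.] 1909.5 [323.5, -633.9, 138.4, 126.4, 84.0]
yel [259. 218.] 493.0 [462.2, 272.8, 68.1, 62.3, -4.3]
disp [[0.74  0.222 0.12 ]]
jar [[0.739 0.03  0.12 ]]
pot [[ 0.735 -0.216  0.12 ]]
```

View pics/crop1.png

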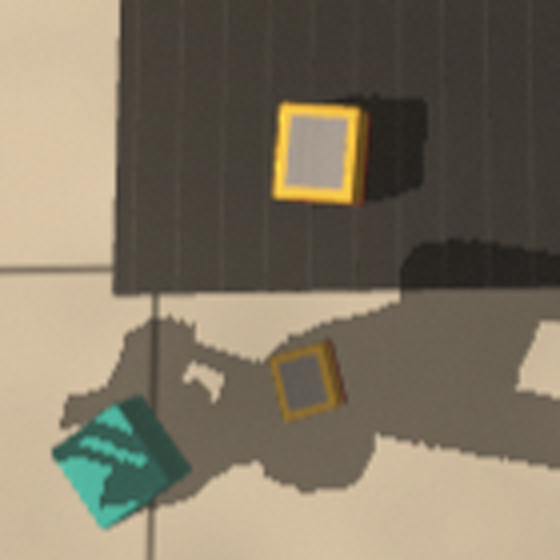

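Look-alikes (top view): larger yellow box on the mat at (259,218); smaller yellow box on the tiles at (256,275); turquoise box at (209,296); yellow plates and shelf boxes at the edges. The close crop shows the box at (259,218) is yellow, the larger one, steel plate up, on the mat, so that is the tin. Its long side lies roughly along world x, so I'll tip it toward −y, towards the stand at about (0.475, −0.206) and 14.7°.

{"op": "play_rows", "data": {"motion": [[-1, -0.0347, -0.016, 0, 0], [-1, -0.0347, -0.016, 0, 0], [-1, -0.0347, -0.016, 0, 0], [-1, -0.0347, -0.016, 0, 0], [-1, -0.0347, -0.016, 0, 0], [-1, -0.0347, -0.016, 0, 0], [-1, -0.0347, -0.016, 0, 0], [-1, -0.0347, -0.016, 0, 0], [-1, -0.0347, -0.016, 0, 0], [-1, 0, 0, 0, -5]]}}

```text
time_s: 0.98
eef_pos: [0.4658, 0.3356, 0.2336]
ee_rot: [0.435, 3.11, -0.001]
ft_force: [-0.4, -0.5, -0.4]
gripper_width: 0.0244
grip_force: 0.0
```

{"op": "play_rows", "data": {"motion": [[-1, 0, 0, 0, -6], [-1, 0, 0, 0, -6], [-1, 0, 0, 0, 0], [-1, 0, 0, 0, 0], [-1, 0, 0, 0, 0]]}}

```text
time_s: 1.4
eef_pos: [0.4618, 0.3398, 0.2336]
ee_rot: [-0.105, -3.14, 0.0]
ft_force: [-0.5, -0.0, -0.1]
gripper_width: 0.0006
grip_force: 0.0
```

```bash
cat >> h.py <<'E'
def snap(tag):
    st=r.read_state(); im=r.read_camera("wrist"); cv2.imwrite(f"pics/{tag}.png",im)
    Rm=Rn.from_rotvec(st["ee_rot"]).as_matrix()
    print("t",round(st["time_s"],2),"tcp",np.round(st["eef_pos"],4),"xhead",np.degrees(np.arctan2(Rm[1,0],Rm[0,0])).round(2),"w",round(st["gripper_width"],4),"F",np.round(st["ft_force"],1),"zax",Rm[:,2].round(3))
    return st,im,cam("wrist",st)
E
python3 - <<'E'
from h import *
st,im,c=snap("w1");h,s,v=hsv(im)
yel=(h>18)&(h<32)&(s>120)&(v>90); gr=(s<60)&(v>90)
for k in blobs(yel,300): print(k.mean(0),rect(cast(c,k,.060)))
E
```

```text
t 1.4 tcp [0.4618 0.3398 0.2336] xhead 176.17 w 0.0006 F [-0.5 -0.  -0.1] zax [-0. -0. -1.]
[377.25104603 397.041841  ] [739.2, 396.1, 147.6, 6.4, 86.2]
[256.00851064 186.52765957] [458.8, 276.5, 70.1, 59.1, -4.0]
[250.61510791  25.66906475] [311.5, 291.2, 46.0, 36.8, 13.9]
```

View pics/w1.png

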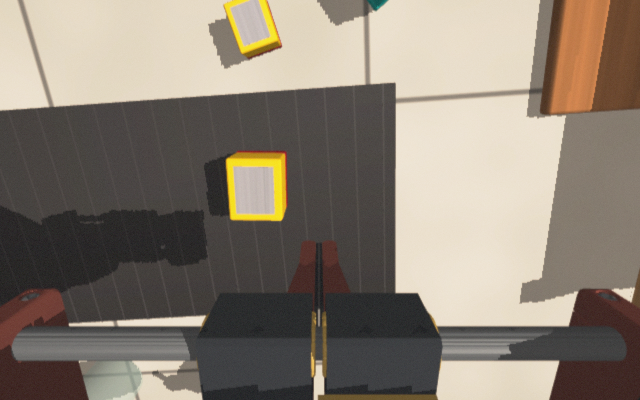

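{"op": "play_rows", "data": {"motion": [[-1, -0.0035, 0, 0.029, 0], [-1, 0, 0, 0.029, 0], [-1, 0, 0, 0.029, 0], [-1, 0, 0, 0.029, 0], [-1, 0, 0, 0.029, 0], [-1, 0, 0, 0.029, 0], [-1, 0, -0.01, 0, 0], [-1, 0, -0.006, 0, 0], [-1, 0, 0, 0, 0], [-1, 0, 0, 0, 0]]}}

```text
time_s: 2.28
eef_pos: [0.4655, 0.3238, 0.0616]
ee_rot: [0.102, 3.138, 0.003]
ft_force: [0.0, 0.1, -0.5]
gripper_width: 0.0004
grip_force: 0.0
```

{"op": "play_rows", "data": {"motion": [[-1, 0, -0.002, 0, 0], [-1, 0, -0.002, 0, 0], [-1, 0, 0, 0, 0]]}}

```text
time_s: 2.53
eef_pos: [0.4646, 0.3197, 0.0608]
ee_rot: [0.101, 3.139, 0.002]
ft_force: [-0.1, -0.6, -0.4]
gripper_width: 0.0002
grip_force: 0.0
```

{"op": "play_rows", "data": {"motion": [[-1, 0, -0.002, 0, 0], [-1, 0, -0.002, 0, 0], [-1, 0, 0, 0, 0]]}}

```text
time_s: 2.78
eef_pos: [0.4638, 0.3153, 0.0598]
ee_rot: [-0.101, -3.14, 0.0]
ft_force: [-1.2, -0.8, -0.5]
gripper_width: 0.0005
grip_force: 0.0
```

{"op": "play_rows", "data": {"motion": [[-1, 0, -0.003, -0.003, 0], [-1, 0, -0.003, -0.003, 0], [-1, 0, -0.003, -0.003, 0], [-1, 0, -0.0034, -0.0025, 0], [-1, 0, -0.0034, -0.0025, 0], [-1, 0, -0.0034, -0.0025, 0], [-1, 0, 0, 0, 0]]}}

```text
time_s: 3.37
eef_pos: [0.4628, 0.296, 0.0768]
ee_rot: [0.101, 3.14, 0.0]
ft_force: [-0.1, 0.8, 0.8]
gripper_width: 0.0004
grip_force: 1.1
```

```bash
python3 - <<'E'
from h import *
st,im,c=snap("w2"); sc=r.read_camera("scene"); h,s,v=hsv(sc)
cv2.imwrite("pics/s2.png",np.hstack([cv2.resize(sc[110:230,290:450],(400,300),interpolation=2),cv2.resize(im[60:360,100:500],(400,300))]))
E
```

```text
t 3.37 tcp [0.4628 0.296  0.0768] xhead 176.3 w 0.0004 F [-0.1  0.8  0.8] zax [ 0.  0. -1.]
```

View pics/s2.png

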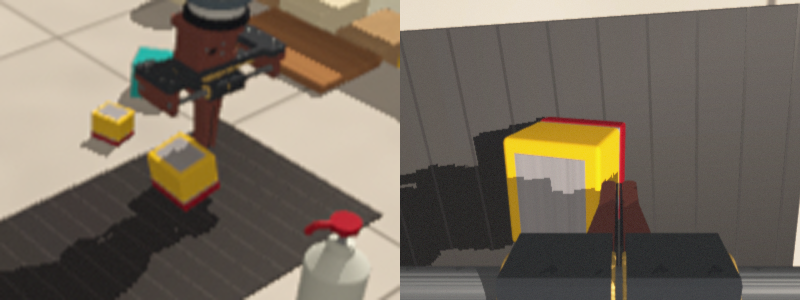

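The tin (scene crop, about (183,170)) is tilting over its −y edge with the finger on its near face and no sliding; I'll carry on along the arc.

{"op": "play_rows", "data": {"motion": [[-1, 0, -0.0038, -0.0018, 0], [-1, 0, -0.0038, -0.0018, 0], [-1, 0, -0.0038, -0.0018, 0], [-1, 0, -0.004, -0.0011, 0], [-1, 0, -0.004, -0.0011, 0], [-1, 0, -0.004, -0.0011, 0], [-1, 0, -0.004, -0.0004, 0], [-1, 0, -0.004, -0.0004, 0], [-1, 0, 0, 0, 0]]}}

```text
time_s: 4.22
eef_pos: [0.4608, 0.2641, 0.0861]
ee_rot: [0.101, 3.14, -0.001]
ft_force: [0.3, -0.2, 0.2]
gripper_width: 0.0006
grip_force: 0.0
```

```bash
python3 - <<'E'
from h import *
st,im,c=snap("w3"); sc=r.read_camera("scene")
cv2.imwrite("pics/s3.png",np.hstack([cv2.resize(sc[110:230,290:450],(400,300),interpolation=2),cv2.resize(im[60:360,100:500],(400,300))]))
E
```

```text
t 4.22 tcp [0.4608 0.2641 0.0861] xhead 176.32 w 0.0006 F [ 0.3 -0.2  0.2] zax [ 0. -0. -1.]
```

View pics/s3.png

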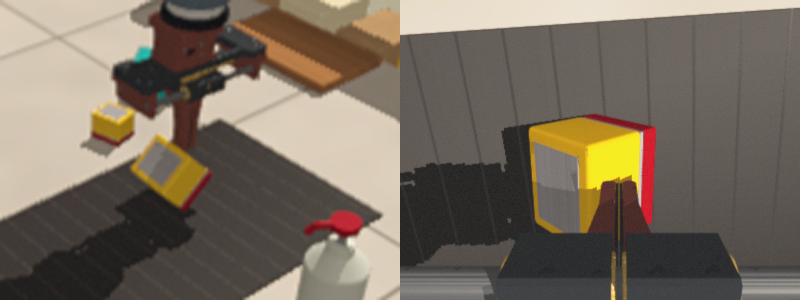

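{"op": "play_rows", "data": {"motion": [[-1, 0, -0.004, 0.0002, 0], [-1, 0, -0.004, 0.0003, 0], [-1, 0, -0.004, 0.0004, 0], [-1, 0, -0.002, 0, 0], [-1, 0, 0, 0, 0], [-1, 0, 0, 0, 0], [-1, 0, 0.01, 0, 0], [-1, 0, 0.02, -0.02, 0], [-1, 0, 0.03, -0.03, 0], [-1, 0, 0, 0, 0]]}}

```text
time_s: 5.15
eef_pos: [0.4672, 0.3166, 0.1392]
ee_rot: [0.098, 3.132, 0.011]
ft_force: [1.1, 1.5, 1.1]
gripper_width: 0.0008
grip_force: 0.0
```

```bash
python3 - <<'E'
from h import *
st,im,c=snap("w4"); sc=r.read_camera("scene")
cv2.imwrite("pics/s4.png",np.hstack([cv2.resize(sc[110:230,290:450],(400,300),interpolation=2),cv2.resize(im[60:360,100:500],(400,300))]))
h,s,v=hsv(im)
yel=(h>18)&(h<32)&(s>120)&(v>90); red=((h<6)|(h>172))&(s>190)&(v>120)
for k in blobs(yel|red,300): print(k.mean(0),rect(cast(c,k,.060)))
E
```

```text
t 5.15 tcp [0.4672 0.3166 0.1392] xhead 176.41 w 0.0008 F [1.1 1.5 1.1] zax [ 0.008  0.007 -1.   ]
[377.25104603 397.05857741] [642.6, 359.8, 105.7, 4.7, 85.9]
[219.24489796 191.67857143] [446.6, 248.5, 56.6, 23.6, -4.3]
[178.50160772 200.82636656] [452.2, 219.7, 73.2, 54.7, -4.3]
[262.82550336  10.37583893] [332.8, 292.8, 37.1, 15.3, 86.5]
```

View pics/s4.png

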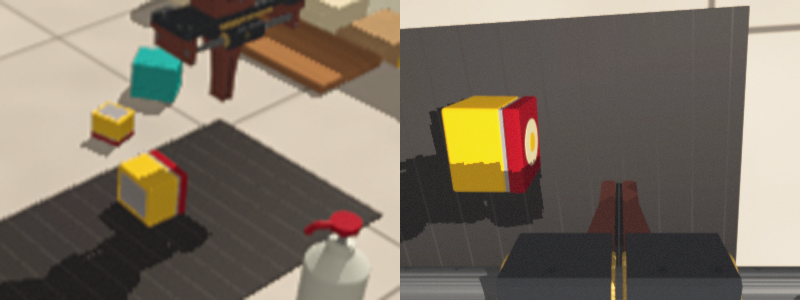

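The tin rests on its side with the lid facing +y (wrist crop about (490,145)), near (0.457, 0.219), shifted one quarter turn as predicted. Let the arm settle, then tip it again.

{"op": "play_rows", "data": {"motion": [[-1, 0, 0, 0, 0], [-1, 0, 0, 0, 0], [-1, 0, 0, 0, 0]]}}

```text
time_s: 5.5
eef_pos: [0.4628, 0.3094, 0.1331]
ee_rot: [-0.102, -3.138, 0.002]
ft_force: [-0.3, 1.1, 0.2]
gripper_width: 0.0002
grip_force: 0.0
```

```bash
python3 - <<'E'
from h import *
st,im,c=snap("w5");h,s,v=hsv(im)
yel=(h>18)&(h<32)&(s>120)&(v>90); red=((h<6)|(h>172))&(s>190)&(v>120)
for k in blobs(yel|red,300): print(k.mean(0),rect(cast(c,k,.060)))
Rm=Rn.from_rotvec(st["ee_rot"]).as_matrix()
print(Rm.T@(np.array([.4603,.270,.061])-st["eef_pos"]))
E
```

```text
t 5.5 tcp [0.4628 0.3094 0.1331] xhead 176.29 w 0.0002 F [-0.3  1.1  0.2] zax [-0.002 -0.001 -1.   ]
[377.49166667 397.0375    ] [628.4, 350.2, 101.7, 4.4, 86.4]
[228.3021978  196.67032967] [443.5, 248.4, 51.9, 22.7, -4.3]
[187.49839228 209.74919614] [452.1, 219.2, 74.5, 53.9, -4.4]
[273.13529412  14.64117647] [330.6, 291.7, 37.6, 18.3, 86.3]
[-0.00017455 -0.03941646  0.07219967]
```

{"op": "play_rows", "data": {"motion": [[-1, 0, 0, 0.024, 0], [-1, 0, 0, 0.024, 0], [-1, 0, -0.01, 0.024, 0], [-1, 0, -0.02, 0, 0], [-1, 0, -0.01, 0, 0], [-1, 0, -0.005, 0, 0], [-1, 0, -0.005, 0, 0], [-1, 0, 0, 0, 0], [-1, 0, 0, 0, 0]]}}

```text
time_s: 6.3
eef_pos: [0.4611, 0.2609, 0.063]
ee_rot: [0.101, 3.138, 0.002]
ft_force: [0.9, 0.3, 0.3]
gripper_width: 0.0007
grip_force: 0.0
```

{"op": "play_rows", "data": {"motion": [[-1, 0, -0.003, -0.0025, 0], [-1, 0, -0.003, -0.003, 0], [-1, 0, -0.003, -0.003, 0], [-1, 0, -0.0034, -0.0025, 0], [-1, 0, -0.0034, -0.0025, 0], [-1, 0, -0.0034, -0.0025, 0], [-1, 0, -0.0038, -0.0018, 0], [-1, 0, -0.0038, -0.0018, 0], [-1, 0, -0.0038, -0.0018, 0], [-1, 0, 0, 0, 0]]}}

```text
time_s: 7.13
eef_pos: [0.4588, 0.2296, 0.0844]
ee_rot: [0.101, 3.139, 0.001]
ft_force: [0.5, 2.3, 2.6]
gripper_width: 0.0002
grip_force: 1.7
```

{"op": "play_rows", "data": {"motion": [[-1, 0, -0.004, -0.0011, 0], [-1, 0, -0.004, -0.0011, 0], [-1, 0, -0.004, -0.0011, 0], [-1, 0, -0.004, -0.0004, 0], [-1, 0, -0.004, -0.0004, 0], [-1, 0, -0.004, 0, 0], [-1, 0, -0.004, 0.0003, 0], [-1, 0, -0.003, 0.0003, 0], [-1, 0, 0, 0, 0], [-1, 0, 0, 0, 0]]}}

```text
time_s: 7.97
eef_pos: [0.4561, 0.1987, 0.0868]
ee_rot: [-0.101, -3.139, 0.001]
ft_force: [0.0, -0.3, -0.4]
gripper_width: 0.0006
grip_force: 0.0
```

```bash
python3 - <<'E'
from h import *
st,im,c=snap("w6"); sc=r.read_camera("scene")
cv2.imwrite("pics/s6.png",np.hstack([cv2.resize(sc[110:230,270:430],(400,300),interpolation=2),cv2.resize(im[60:360,100:500],(400,300))]))
E
```

```text
t 7.97 tcp [0.4561 0.1987 0.0868] xhead 176.3 w 0.0006 F [ 0.  -0.3 -0.4] zax [-0.001 -0.    -1.   ]
```

View pics/s6.png

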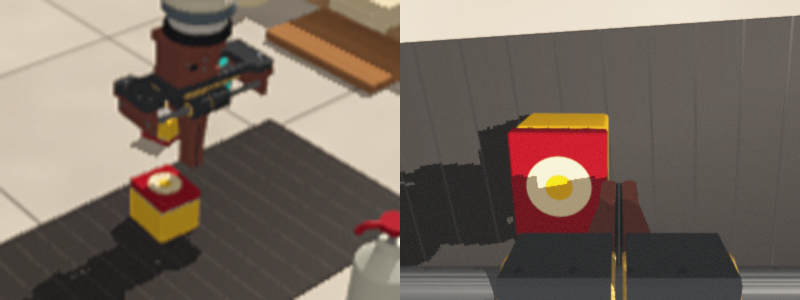

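The tin now stands lid up (cream disc at about (560,185) in the wrist crop). Next I'll rise, centre over it and measure it.

{"op": "play_rows", "data": {"motion": [[1, 0, 0, -0.03, 0], [1, 0, 0, -0.035, 0], [1, 0, -0.01, -0.035, 0], [1, 0, -0.02, -0.03, 0], [1, 0, -0.005, 0, 0], [1, 0, 0, 0, 0], [1, 0, 0, 0, 0], [1, 0, 0, 0, 0], [1, 0, 0, 0, 0], [1, 0, 0, 0, 0]]}}

```text
time_s: 8.9
eef_pos: [0.4536, 0.1644, 0.2159]
ee_rot: [-0.1, -3.138, 0.001]
ft_force: [0.5, 0.0, 0.1]
gripper_width: 0.0636
grip_force: 0.0
```

```bash
cat >> h.py <<'E'
def redtop(im,c,z,win=None):
    h,s,v=hsv(im); m=((h<6)|(h>172))&(s>185)&(v>60)
    m=cv2.morphologyEx(m.astype(np.uint8),cv2.MORPH_OPEN,np.ones((3,3)))
    for k in blobs(m,800):
        P=cast(c,k,z); print("red",k.min(0),k.max(0),rect(P))
    yl=(h>14)&(h<36)&(s<140)&(v>150)
    return m
E
python3 - <<'E'
from h import *
st,im,c=snap("w7"); redtop(im,c,.060)
top=r.read_camera("top");ct=cam("top");cv2.imwrite("pics/top7.png",top);h,s,v=hsv(top)
for k in blobs(((h<6)|(h>172))&(s>150)&(v>70),150):
    u=k.mean(0)
    if 200<u[0]<500 and 150<u[1]<260: print("top",u,rect(cast(ct,k,.024 if u[0]>400 else .060)))
h,s,v=hsv(im); m=((h>12)&(h<34)&(s>15)&(s<140)&(v>150)) # cream disc + dot
for k in blobs(m,300):
    u=k.mean(0); print("cream",u,rect(cast(c,k,.060)))
E
```

```text
t 8.9 tcp [0.4536 0.1644 0.2159] xhead 176.36 w 0.0636 F [0.5 0.  0.1] zax [-0.002 -0.001 -1.   ]
red [  0 166] [ 46 262] [466.0, -129.0, 104.6, 44.8, -19.5]
red [288 156] [346 222] [452.3, 163.2, 65.6, 55.2, -4.0]
top [428.4214876  211.71900826] [473.8, -205.7, 100.0, 92.3, 14.7]
cream [395.22068966 380.83448276] [687.6, 240.1, 64.4, 44.8, 7.7]
cream [277.97222222 374.02083333] [677.9, 107.3, 116.6, 56.9, 86.4]
cream [336.96491228 323.55701754] [603.3, 174.2, 123.0, 9.0, 86.4]
cream [  7.62903226 225.70967742] [470.7, -140.6, 58.2, 26.2, -19.5]
cream [317.03703704 190.80555556] [453.2, 163.1, 36.8, 36.7, -3.6]
cream [ 24.5        190.64166667] [436.3, -118.0, 59.5, 7.1, 14.7]
cream [389.5256295   88.45863309] [373.8, 238.4, 669.9, 283.6, 65.2]
```

{"op": "play_rows", "data": {"motion": [[1, 0.0008, -0.0013, 0, 0], [1, 0, 0, 0, 0], [1, 0, 0, 0, 0], [1, 0, 0, 0, 0], [1, 0, 0, 0.03, 0], [1, 0, 0, 0.03, 0], [1, 0, 0, 0.03, 0], [1, 0, 0, 0.03, 0], [1, 0, 0, 0.02, 0], [1, 0, 0, 0.02, 0]]}}

```text
time_s: 9.83
eef_pos: [0.453, 0.1628, 0.0557]
ee_rot: [-0.101, -3.139, 0.0]
ft_force: [0.2, 0.5, 0.3]
gripper_width: 0.0879
grip_force: 0.0
```

{"op": "play_rows", "data": {"motion": [[1, 0, 0, 0.02, 0], [1, 0, 0, 0, 0], [1, 0, 0, 0, 0], [-1, 0, 0, 0, 0], [-1, 0, 0, 0, 0], [-1, 0, 0, 0, 0], [-1, 0, 0, 0, 0], [-1, 0, 0, 0, 0], [-1, 0, 0, 0, 0], [-1, 0, 0, 0, 0]], "newtons": 20}}

```text
time_s: 10.67
eef_pos: [0.4537, 0.163, 0.0378]
ee_rot: [0.101, 3.139, 0.0]
ft_force: [-1.0, -1.1, 6.8]
gripper_width: 0.0561
grip_force: 20.0
```

{"op": "play_rows", "data": {"motion": [[-1, 0, 0, -0.005, 0], [-1, 0, 0, -0.015, 0], [-1, 0, 0, -0.025, 0], [-1, 0, 0, -0.03, 0], [-1, 0, 0, -0.025, 0], [-1, 0, 0, -0.005, 0], [-1, 0, -0.01, 0, 0], [-1, -0.002, -0.02, 0, 0], [-1, -0.004, -0.03, 0, 0], [-1, -0.004, -0.03, 0, 0]]}}

```text
time_s: 11.5
eef_pos: [0.4558, 0.0712, 0.1403]
ee_rot: [-0.097, -3.137, 0.001]
ft_force: [0.3, -0.5, -4.3]
gripper_width: 0.0559
grip_force: 19.9
```

{"op": "play_rows", "data": {"motion": [[-1, -0.006, -0.03, 0, 0], [-1, -0.006, -0.03, 0, 0], [-1, -0.006, -0.03, 0, 0], [-1, -0.004, -0.03, 0, 0], [-1, -0.004, -0.02, 0, 0], [-1, 0, -0.01, 0, -3], [-1, 0, 0, 0, -5], [-1, 0, 0, 0, -5], [-1, 0, 0, 0, -4], [-1, 0, 0, 0, -1.7]]}}

```text
time_s: 12.33
eef_pos: [0.4718, -0.0793, 0.1399]
ee_rot: [0.415, -3.11, -0.002]
ft_force: [0.3, -0.3, -3.7]
gripper_width: 0.0561
grip_force: 19.9
```

{"op": "play_rows", "data": {"motion": [[-1, 0, 0, 0, 0], [-1, 0, 0, 0, 0], [-1, 0, 0, 0, 0], [-1, 0, 0, 0, 0]]}}

```text
time_s: 12.67
eef_pos: [0.4733, -0.0789, 0.1415]
ee_rot: [0.41, -3.114, -0.001]
ft_force: [-0.2, -0.4, -3.3]
gripper_width: 0.0562
grip_force: 19.9
```

```bash
python3 - <<'E'
from h import *
st,im,c=snap("w8"); print(st["joints"],st["grip_force"])
print("stand"); redtop(im,c,.024); print("tin"); redtop(im,c,st["eef_pos"][2]+.024)
h,s,v=hsv(im); m=((h>12)&(h<34)&(s>15)&(s<140)&(v>110))
for k in blobs(m,300): print("cream",k.min(0),k.max(0),"floor",rect(cast(c,k,.010)),"disc",rect(cast(c,k,st["eef_pos"][2]+.024)))
E
```

```text
t 12.67 tcp [ 0.4733 -0.0789  0.1415] xhead -165.01 w 0.0562 F [-0.2 -0.4 -3.3] zax [-0.001  0.    -1.   ]
[-1.89953502e-01  3.54847908e-01  2.01045198e+00 -7.20279320e-05
  7.77541550e-01 -2.02233267e+00] 19.948125779628754
stand
red [254 216] [384 324] [538.1, -61.1, 114.9, 110.0, -75.3]
red [103 102] [229 221] [473.4, -205.2, 98.4, 92.2, 15.0]
tin
red [254 216] [384 324] [462.3, -81.6, 54.3, 51.9, -75.3]
red [103 102] [229 221] [431.8, -149.7, 46.5, 43.5, 15.0]
cream [230 359] [407 399] floor [669.0, -26.2, 194.2, 53.8, -75.1] disc [517.7, -66.9, 87.2, 24.1, -75.1]
cream [ 63 299] [ 98 326] floor [653.3, -277.6, 34.0, 30.6, -89.9] disc [510.7, -179.7, 15.3, 13.7, -89.9]
cream [277 255] [360 325] floor [564.8, -54.2, 81.7, 77.8, -75.0] disc [471.0, -79.4, 36.7, 34.9, -75.0]
cream [131 119] [210 203] floor [475.5, -209.4, 73.1, 59.9, 14.6] disc [430.9, -149.1, 32.8, 26.9, 14.6]
cream [101   0] [639 156] floor [365.8, -49.7, 438.6, 117.6, -75.0] disc [381.7, -77.4, 196.9, 52.8, -75.0]
```

View pics/w8.png

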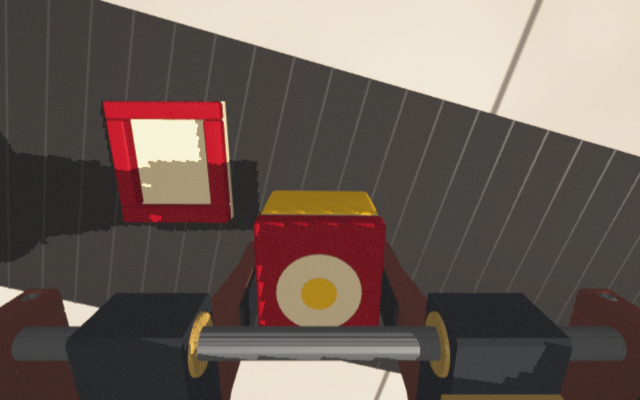

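{"op": "play_rows", "data": {"motion": [[-1, 0.004, -0.015, 0, 0], [-1, 0.007, -0.025, 0, 0], [-1, 0.007, -0.03, 0, 0], [-1, 0.007, -0.028, 0, 0], [-1, 0.0048, -0.0173, 0, 0], [-1, 0.002, -0.007, 0, 0], [-1, 0, 0, 0, 0], [-1, 0, 0, 0, 0], [-1, 0, 0, 0, 0], [-1, 0, 0, 0, 0]]}}

```text
time_s: 13.55
eef_pos: [0.4747, -0.2041, 0.1421]
ee_rot: [0.412, -3.114, -0.001]
ft_force: [1.3, 0.3, -4.6]
gripper_width: 0.0558
grip_force: 19.9
```

```bash
python3 - <<'E'
from h import *
st,im,c=snap("w9"); zt=st["eef_pos"][2]+.022
h,s,v=hsv(im); m=((h>12)&(h<34)&(s>15)&(s<140)&(v>110))
for k in blobs(m,1500): print("cream",k.min(0),k.max(0),"disc",rect(cast(c,k,zt)))
redtop(im,c,zt); print(r.read_state()["joints"][5])
Rm=Rn.from_rotvec(st["ee_rot"]).as_matrix()
print(Rm.T@(np.array([.4742,-.2053,.0436])-st["eef_pos"]))
E
```

```text
t 13.55 tcp [ 0.4747 -0.2041  0.1421] xhead -164.91 w 0.0558 F [ 1.3  0.3 -4.6] zax [-0.  0. -1.]
cream [237 358] [407 399] disc [520.2, -189.3, 83.9, 25.1, -75.0]
cream [277 255] [361 325] disc [473.5, -204.2, 37.6, 35.5, -74.9]
cream [279 158] [351 191] disc [422.9, -219.4, 28.7, 13.4, -74.9]
cream [0 1] [ 70 306] disc [455.1, -327.7, 126.8, 25.1, -0.9]
cream [113   0] [639 156] disc [382.4, -200.5, 195.6, 53.6, -74.9]
red [254 216] [385 324] [464.9, -206.5, 55.1, 52.8, -75.3]
red [260 141] [370 201] [421.7, -219.6, 42.9, 24.2, -74.9]
-2.2636514523975526
[ 0.00079121 -0.00104662  0.0984519 ]
```

{"op": "play_rows", "data": {"motion": [[-1, 0.001, -0.001, 0.01, 0], [-1, 0, 0, 0.02, 0], [-1, 0, 0, 0.025, 0], [-1, 0, 0, 0.02, 0], [-1, 0, 0, 0.005, 0], [-1, 0, 0, 0, 0], [-1, 0, 0, 0, 0], [-1, 0, 0, 0, 0], [-1, 0, 0, 0, 0]]}}

```text
time_s: 14.35
eef_pos: [0.4751, -0.2068, 0.0633]
ee_rot: [-0.411, 3.113, -0.002]
ft_force: [-0.2, -0.2, -4.4]
gripper_width: 0.0559
grip_force: 19.9
```

```bash
python3 - <<'E'
from h import *
st,im,c=snap("w10"); zt=st["eef_pos"][2]+.022
h,s,v=hsv(im); m=((h>12)&(h<34)&(s>15)&(s<140)&(v>110))
for k in blobs(m,1500)[:3]: print("cream",k.min(0),k.max(0),"disc",rect(cast(c,k,zt)))
redtop(im,c,.024)
E
```

```text
t 14.35 tcp [ 0.4751 -0.2068  0.0633] xhead -164.96 w 0.0559 F [-0.2 -0.2 -4.4] zax [ 0.002 -0.001 -1.   ]
cream [277 255] [360 325] disc [473.8, -207.0, 37.2, 35.5, -74.9]
cream [169   0] [639 177] disc [357.7, -193.9, 179.7, 55.9, 84.7]
red [242 155] [395 324] [480.3, -205.4, 115.2, 89.5, 14.8]
```

{"op": "play_rows", "data": {"motion": [[-1, 0.0017, 0, 0, 0], [-1, 0, 0, 0, 0], [-1, 0, 0, 0.003, 0], [-1, 0, 0, 0.003, 0], [-1, 0, 0, 0.002, 0], [-1, 0, 0, 0, 0], [-1, 0, 0, 0, 0]]}}

```text
time_s: 14.98
eef_pos: [0.4723, -0.2069, 0.0538]
ee_rot: [0.411, -3.114, -0.001]
ft_force: [-0.3, 0.6, -4.2]
gripper_width: 0.056
grip_force: 19.9
```

{"op": "play_rows", "data": {"motion": [[-1, 0, 0, 0.002, 0], [-1, 0, 0, 0.002, 0], [-1, 0, 0, 0.002, 0], [-1, 0, 0, 0.0015, 0], [-1, 0, 0, 0, 0], [-1, 0, 0, 0, 0]]}}

```text
time_s: 15.48
eef_pos: [0.4724, -0.2069, 0.0465]
ee_rot: [0.411, -3.114, -0.0]
ft_force: [-0.7, -0.0, -4.1]
gripper_width: 0.0558
grip_force: 19.9
```

{"op": "play_rows", "data": {"motion": [[-1, 0, 0, 0.001, 0], [-1, 0, 0, 0.001, 0], [-1, 0, 0, 0, 0], [-1, 0, 0, 0, 0]]}}

```text
time_s: 15.82
eef_pos: [0.4725, -0.2069, 0.0446]
ee_rot: [0.411, -3.115, -0.0]
ft_force: [0.9, 0.1, -5.4]
gripper_width: 0.0559
grip_force: 19.9
```

{"op": "play_rows", "data": {"motion": [[-1, 0, 0, 0.0007, 0], [-1, 0, 0, 0, 0], [-1, 0, 0, 0, 0]]}}

```text
time_s: 16.07
eef_pos: [0.4725, -0.2069, 0.044]
ee_rot: [-0.411, 3.115, 0.0]
ft_force: [-0.2, -0.0, -4.5]
gripper_width: 0.0558
grip_force: 19.9
```

{"op": "play_rows", "data": {"motion": [[-1, 0, 0, 0.0007, 0], [-1, 0, 0, 0, 0], [-1, 0, 0, 0, 0]]}}

```text
time_s: 16.32
eef_pos: [0.4726, -0.2069, 0.0438]
ee_rot: [-0.411, 3.114, -0.0]
ft_force: [-3.9, 0.7, 6.2]
gripper_width: 0.0562
grip_force: 20.0
```

{"op": "play_rows", "data": {"motion": [[-1, 0, 0, 0.0007, 0], [-1, 0, 0, 0, 0], [-1, 0, 0, 0, 0]]}}

```text
time_s: 16.57
eef_pos: [0.4725, -0.2069, 0.0438]
ee_rot: [-0.411, 3.114, -0.0]
ft_force: [-5.6, 3.0, 14.5]
gripper_width: 0.0562
grip_force: 20.0
```

{"op": "play_rows", "data": {"motion": [[-1, 0, 0, -0.0008, 0], [-1, 0, 0, 0, 0], [1, 0, 0, 0, 0], [1, 0, 0, 0, 0], [1, 0, 0, 0, 0], [1, 0, 0, 0, 0], [1, 0, 0, 0, 0], [1, 0, 0, 0, 0], [1, 0, 0, 0, 0], [1, 0, 0, 0, 0]]}}

```text
time_s: 17.4
eef_pos: [0.4725, -0.2069, 0.0433]
ee_rot: [0.411, -3.115, -0.0]
ft_force: [0.1, -0.9, 0.5]
gripper_width: 0.0878
grip_force: 0.0
```

{"op": "play_rows", "data": {"motion": [[1, 0, 0, -0.01, 0], [1, 0, 0, -0.02, 0], [1, 0, 0, -0.03, 0], [1, 0, 0, -0.03, 0], [1, 0, 0, -0.03, 0], [1, 0, 0, -0.02, 0], [1, 0, 0, 0, 0], [1, 0, 0, 0, 0], [1, 0, 0, 0, 0]]}}

```text
time_s: 18.15
eef_pos: [0.472, -0.2067, 0.183]
ee_rot: [0.411, -3.114, -0.001]
ft_force: [-0.1, 0.0, 0.3]
gripper_width: 0.0876
grip_force: 0.0
```

```bash
python3 - <<'E'
from h import *
st,im,c=snap("w11"); redtop(im,c,.066)
h,s,v=hsv(im); m=((h>12)&(h<34)&(s>15)&(s<140)&(v>110))
for k in blobs(m,500):
    x=rect(cast(c,k,.066))
    if 25<x[2]<50: print("disc",x)
sc=r.read_camera("scene"); tp=r.read_camera("top")
cv2.imwrite("pics/s11.png",np.hstack([cv2.resize(sc[200:320,160:320],(400,300),interpolation=2),cv2.resize(im[60:360,100:500],(400,300))]))
for n,a in(("scene",sc),("top",tp)):
    d=cv2.absdiff(a,cv2.imread(f"pics/{n}0.png")).max(2)>60
    print(n,"moved",[k.mean(0).round().tolist()+[cv2.contourArea(k)] for k in blobs(d,40)])
E
```

```text
t 18.15 tcp [ 0.472  -0.2067  0.183 ] xhead -164.97 w 0.0876 F [-0.1  0.   0.3] zax [-0.001  0.    -1.   ]
red [270 140] [365 239] [462.9, -209.9, 86.1, 77.6, 14.7]
disc [693.3, -275.6, 46.8, 20.0, -10.8]
disc [472.4, -207.2, 37.6, 37.4, 23.9]
scene moved [[69.0, 323.0, 13061.5], [223.0, 248.0, 872.5], [109.0, 222.0, 934.5], [365.0, 177.0, 480.0], [148.0, 169.0, 571.5], [239.0, 183.0, 7728.5], [205.0, 132.0, 66.0], [183.0, 122.0, 118.5], [213.0, 111.0, 69.5], [198.0, 99.0, 51.0], [164.0, 82.0, 561.0], [202.0, 76.0, 1004.0], [237.0, 65.0, 514.0], [184.0, 49.0, 478.0], [375.0, 42.0, 49.5], [405.0, 43.0, 269.0], [392.0, 21.0, 88.0], [392.0, 5.0, 241.0], [210.0, 21.0, 262.5]]
top moved [[379.0, 397.0, 44.5], [17.0, 396.0, 178.0], [438.0, 396.0, 324.5], [321.0, 390.0, 586.0], [4.0, 372.0, 262.0], [510.0, 361.0, 354.5], [382.0, 348.0, 168.5], [65.0, 332.0, 104.0], [100.0, 341.0, 713.5], [9.0, 330.0, 372.5], [88.0, 319.0, 45.0], [419.0, 324.0, 1523.5], [601.0, 325.0, 363.0], [208.0, 286.0, 355.5], [286.0, 275.0, 3511.5], [394.0, 276.0, 4420.0], [258.0, 218.0, 459.0], [434.0, 211.0, 669.5], [545.0, 292.0, 24150.5]]
```

View pics/s11.png

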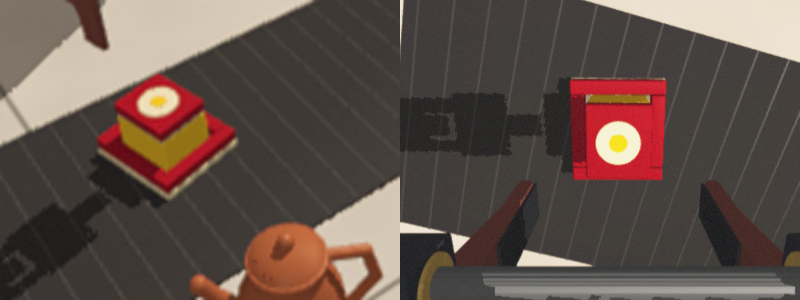

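The tin stands lid up in the pocket (scene crop about (160,120)). The floor contact came at the expected height, the bystanders have not moved, and the gripper is clear.

```bash
python3 -c "
from plant import r
print(r.close_job())"
```

```text
the job is handed in; nothing more can be done
None
```

The tin was tipped over two quarter turns on the mat and set down lid up in the stand's pocket, the bystanders look unmoved in the camera images, and the job was handed in at about 18 s; no verdict was shown.

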